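# Load a vial into its carrier and seat the carrier on the shaker

### The job

Stand the small screw-cap vial upright in the round pocket of the vial carrier while the carrier is still on the table, away from the shaker. Then lift the loaded carrier by its grip post and set it down flat inside the raised rim on top of the bench shaker, with the vial still standing in its pocket.

Things in the scene. Friction and masses are not known exactly. Their poses are not given: they have to be found in the camera images.
- vial: Small clear screw vial with a black cap and a label, standing upright on the table: a cylinder 23 mm in diameter, 54 mm tall with its cap, about 25 g. A thinner AA battery (14 mm across) and a taller amber dropper bottle (31 mm across) stand near it; the three trade places. Origin: centre of its underside; z points up through the cap.
- carrier: White carrier, loose, 160 g, balanced about its middle: base plate 130 (its x) by 56 (y) by 6 mm; central grip post 16 (x) by 24 mm (y), top 90 mm above the underside; open round pocket at the -x end, solid grey counterweight puck 40 mm wide, top at 22 mm, at the +x end. Pinch the post near its top across the 24 mm, clear of the vial. Origin: centre of the underside, under the post; z up.
- pocket (a point): Centre of the pocket's floor on the carrier, 44 mm from the post's axis towards -x and 6 mm above the carrier's underside. The pocket is 38 mm in inner diameter, its wall 4 mm thick and 14 mm high above this point. Axes as the carrier's.
- nest (a point): Centre of the flat floor of the nest on top of the white bench shaker (fixed, 190 by 125 mm, to the robot's right), 62 mm above the table. The nest is a rectangle 154 mm (its x) by 80 mm (its y) inside a raised rim 5 mm thick and 10 mm high above the floor. The carrier's long side goes along the nest's x, either way round. z up.

How it is judged (in metres and radians):
On the way:
1. the vial stands in the carrier's pocket while the carrier is on the table, away from the shaker (horizontal distance between vial and pocket below 0.014 m and z of vial in the frame of pocket between -0.006 and 0.006 m and angle between the z axis of vial and the z axis of carrier, either way round below 0.2 rad and height (world z) of carrier below 0.02 m and horizontal distance between carrier and nest above 0.1 m), for 0.2 s.
At the end, for the whole second after the job is handed in: The carrier lies flat inside the rim: centre within 20 mm of the nest's, 4 mm of its floor, tilt under 0.06 rad, long side within 0.25 rad of the nest's, either way round. The vial's foot is within 14 mm of the pocket's centre, 6 mm of its floor, upright to 0.2 rad. Both rest (horizontal distance between vial and pocket below 0.014 m and z of vial in the frame of pocket between -0.006 and 0.006 m and angle between the z axis of vial and the z axis of carrier, either way round below 0.2 rad and horizontal distance between carrier and nest below 0.02 m and z of carrier in the frame of nest between -0.004 and 0.004 m and angle between carrier's own z axis and vertical below 0.06 rad and angle between the x axis of carrier and the x axis of nest, either way round below 0.25 rad and linear speed of each of carrier, vial below 0.02 m/s); the robot touches nothing.
It also fails if it takes over 53 s, if anything falls off the work surface, if the arm or the gripper's body presses on something with over 40 N, if the wrist force passes 120 N, or if a joint passes its speed limit or range.

### The arm

A 6-joint arm with a two-finger parallel gripper is mounted at the origin on the work surface; the furniture and walls round the work are solid. World frame = base frame: x ahead of the robot, y to its left, z up, the work surface at z = 0. Lengths are in mm, angles in rad, forces in N, time in s.
With the tool pointing down it reaches from about 350 to 975 mm from the base axis. Payload 17.4 kg.
Tool frame: the origin (TCP) lies at the centre of the arm's flange, where the gripper is bolted on; the fingertips stand 173 mm ahead of it and the grasp point (between the pads) lies 155 mm ahead of it; z points along the fingers, y is the line along which they close (so a half turn about z gives the same grasp; the last joint's range is limited). The gripper opens to 85 mm and grips with 20 to 120 N. Pads are 22 mm wide; open, the fingers measure 114 mm over their backs; the gripper's body (76 mm by 85 mm) begins 54 mm behind the grasp point. The pads swing forward as they close: fully open they stand 13 mm farther back than shut.
Start: joints at [-1.347, 0.116, 1.442, -0, 1.584, -0.038], TCP at [174.694, -652.009, 404.703] pointing down, gripper open.
Joint ranges: [-2.83, 2.83], [-0.83, 2.19], [0.07, 2.5], [-1.14, 4.28], [0.01, 3], [-2.97, 2.97]. Speed limits (rad/s): [1.89, 1.89, 2.22, 3.14, 3.14, 3.14].

### API

Orientations are given as [roll, pitch, yaw] about the fixed x, y, z axes, in that order (R = Rz(yaw) Ry(pitch) Rx(roll)).
In Python, from workcell import telemetry, cams, ctrl gives the robot as it stands. The module is installed in compiled form; this text tells all that it offers.
- The arm moves only by the tool servo_tool, never from a script. Its argument "commands" is a list of rows, each a list of 7 numbers: the shift along the world's x, y, z in mm, then the turn, a rotation vector about the world's x, y, z in degrees, then the opening, from 0 (shut) to 1 (fully open). In form: [[tx, ty, tz, rx, ry, rz, grip], ...]. A call has 1 to 12 rows; each row shifts and turns the commanded pose from where the row before left it; what a row does not reach is not made up. A row lasts 1/10 s, in which the tool goes at most 50 mm and 8.59 degrees, less where a joint would pass 70% of its speed; a pose out of reach is approached as far as the arm can. A call with a gripper value outside its range is refused whole. The fingers move at their own pace and stop on an object; "newtons" is the grip in N (left out, the last holds). Time passes only in rows, so rows that do not move let the fingers close. It gives the time, the measured TCP pose, the force, the opening and the grip force at its end, in the units of the state.
- telemetry.get_state(): the state, without advancing time (a new reading comes with each control period).
- cams.grab_frame(name): name is "scene" or "top" or "wrist"; returns the picture (420x560x3 uint8, red, green, blue); there is no depth.
- cams.camera_model(name): a dict with "mtx" (3x3 intrinsics, pixels), "cam_to_world" (4x4, takes a point from camera to world coordinates). Camera axes: x right, y down, z forward; pixel columns grow to the right and rows downward; lengths in mm; the calibration is good to about 2 mm. A picture is of the moment at which its call begins: read the wrist's pose just before it. camera_model takes no time and is no camera call; for the wrist camera it gives the pose at the moment of the call.
- ctrl.sign_off(): hands the job in; it is judged then, once.
The state is a dict: "time_s": time; "joint_pos": joint angles; "joint_vel": joint speeds; "tau": joint torques, N m; "tool_pos": TCP position; "ee_rot": TCP orientation; "force": force on the tool from outside, world axes, zero at the start; "moment": the same for the moment, N m; "grip_width": opening from 0.0 (shut) to 1.0 (fully open); "grip_force": force on a finger pad.
Only numpy, scipy, OpenCV 4.12 (cv2) and the standard library are available. Lean on these libraries where they do the work, as an engineer would, in place of code of your own. Each camera call takes 0.05 s, during which the arm holds its last target. There are 200 camera calls.

## Working session

There is one attempt and no reset: what is moved stays moved. The work goes in short steps, Python scripts to look and compute and a tool call to move; the robot and the scene stay as the last step left them, time stands still between calls to the robot, and variables do not carry over. Pictures are saved under pics/ and viewed, at most 10 in all, crops included, and the job is handed in when it is done.

Besides the shell and the picture viewer there is one more tool, called after "Emit:" as name(argument=value, ...) on one line, values as JSON. servo_tool: Moves the arm, as the interface text tells. Its arguments: {"type":"object","properties":{"commands":{"type":"array","items":{"type":"array","items":{"type":"number"}}},"newtons":{"type":"number"}},"required":["commands"]}

```bash
mkdir -p pics
cat > h.py <<'E'
import numpy as np, cv2, pickle
from workcell import telemetry, cams, ctrl
def grab(name,fn):
    m=cams.camera_model(name); im=cams.grab_frame(name); cv2.imwrite('pics/'+fn+'.png',im[:,:,::-1]); pickle.dump(m,open('pics/'+fn+'.pkl','wb')); return im,m
def ray(m,u,v,z):
    K=np.array(m['mtx']);T=np.array(m['cam_to_world']);d=T[:3,:3]@np.linalg.solve(K,[u,v,1.]);o=T[:3,3]
    return (o+d*(z-o[2])/d[2])[:3]
def proj(m,p):
    K=np.array(m['mtx']);T=np.linalg.inv(np.array(m['cam_to_world']));q=K@(T[:3,:3]@np.array(p,float)+T[:3,3]);return q[:2]/q[2]
E
python3 - <<'E'
from h import *
for n in ('top','scene'):
    im,m=grab(n,n+'0'); print(n,np.round(m['mtx'],1).tolist(),np.round(m['cam_to_world'],3).tolist())
a=cv2.imread('pics/top0.png');b=cv2.imread('pics/scene0.png')
cv2.imwrite('pics/topbig.png',cv2.resize(a,(800,600),interpolation=cv2.INTER_CUBIC))
print(telemetry.get_state())
E
```

```text
top [[517.3, 0.0, 277.1], [0.0, 517.3, 209.0], [0.0, 0.0, 1.0]] [[0.029, -0.986, 0.165, 304.008], [-0.999, -0.025, 0.026, -15.27], [-0.021, -0.166, -0.986, 1149.39], [0.0, 0.0, 0.0, 1.0]]
scene [[455.6, 0.0, 281.1], [0.0, 455.6, 202.6], [0.0, 0.0, 1.0]] [[-0.569, -0.621, 0.539, -105.65], [-0.822, 0.422, -0.382, 445.507], [0.01, -0.661, -0.75, 919.47], [0.0, 0.0, 0.0, 1.0]]
{'time_s': 0.1, 'joint_pos': array([-1.34683937e+00,  1.16454187e-01,  1.44219284e+00,  2.92185323e-05,
        1.58399073e+00, -3.77824064e-02]), 'joint_vel': array([-0.00027601, -0.00025851, -0.00114648,  0.00038988,  0.00040537,
        0.00261305]), 'tau': array([ 2.02034578e-03, -7.33666205e+01, -6.33788109e+01,  1.31201123e-04,
        5.26345146e-03,  2.62760983e-05]), 'tool_pos': array([ 174.67354239, -652.02500279,  404.0284896 ]), 'ee_rot': array([-3.14054940e+00, -6.86726914e-05,  2.61739695e-01]), 'force': array([-0.28041624, -0.32623245, -0.0916594 ]), 'moment': array([0.00358401, 0.0338989 , 0.01439055]), 'grip_force': 0.0, 'grip_width': 1.0009894563627746}
```

View pics/topbig.png

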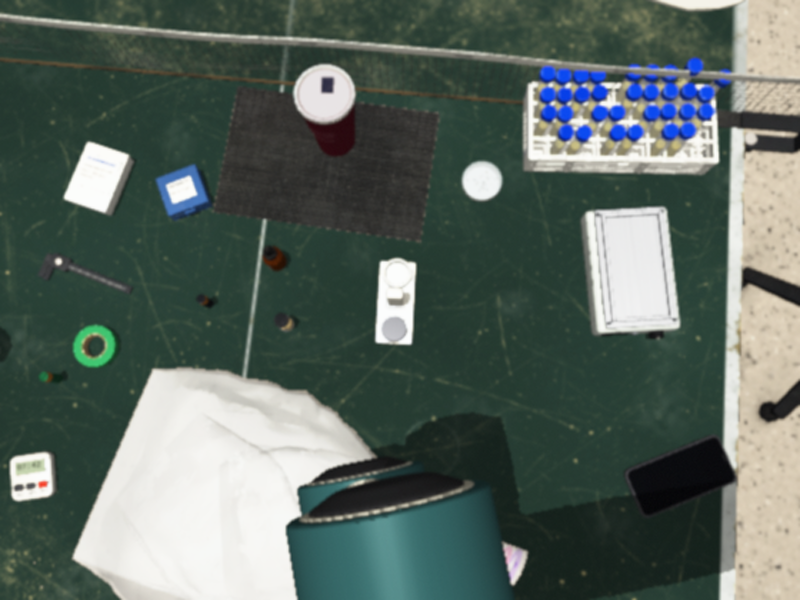

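View pics/scene0.png

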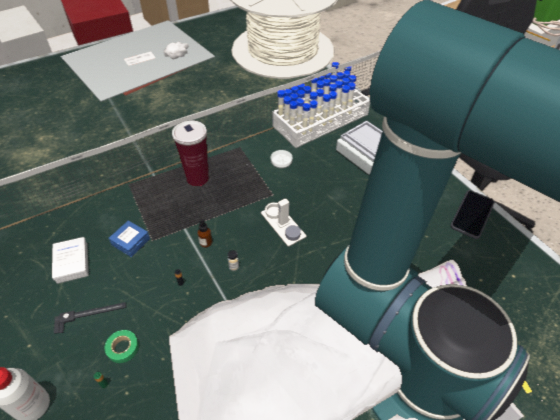

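The top view shows the amber bottle at about (275,258), the battery at (205,300) and the vial at (286,322), in the 800x600 view. The carrier is at (396,302) with its pocket at the upper end, and the shaker is at (632,270). I'll zoom in for exact pixels.

Run:
```python
from h import *
a=cv2.imread('pics/top0.png')
A=cv2.resize(a[165:255,185:305],(480,360),interpolation=cv2.INTER_CUBIC)   # x4
B=cv2.resize(a[138:238,402:482],(320,400),interpolation=cv2.INTER_CUBIC)
C=np.zeros((400,800,3),np.uint8);C[:360,:480]=A;C[:,480:]=B
cv2.imwrite('pics/crop1.png',C)
m=pickle.load(open('pics/top0.pkl','rb'))
print('vial cap/foot',ray(m,200,222.5,54),ray(m,201,228,0))
```

```text
vial cap/foot [454.01247683 178.02293772  54.        ] [449.00052678 184.63088972   0.        ]
```

View pics/crop1.png

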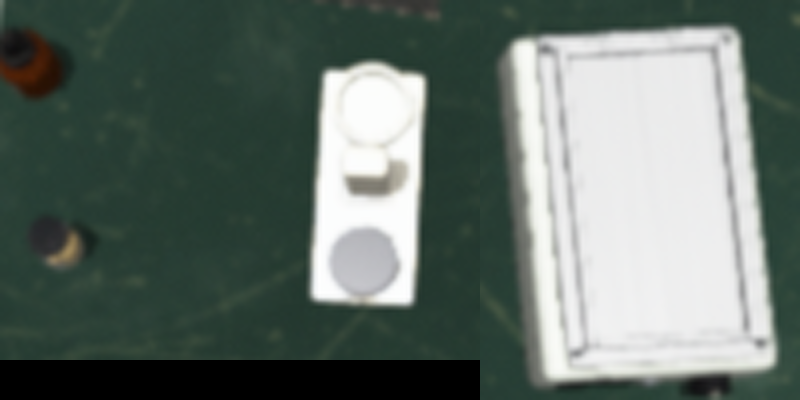

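The zoom shows the vial cap near (197,224) in original pixels. It also shows the carrier's base outline, pocket ring and puck, and the rim of the nest. I'll fit the poses with the projection model.

Run:
```python
from h import *
from scipy.optimize import least_squares
m=pickle.load(open('pics/top0.pkl','rb'))
px=lambda u,v,ox=185,oy=165:np.array([ox+(u+.5)/4-.5,oy+(v+.5)/4-.5])
def fit(pts,obs,x0):
    def tf(x):
        c,s=np.cos(x[2]),np.sin(x[2]); return [(x[0]+c*p[0]-s*p[1],x[1]+s*p[0]+c*p[1],p[2]) for p in pts]
    f=lambda x:np.ravel([proj(m,p)-o for p,o in zip(tf(x),obs)])
    r=least_squares(f,x0,x_scale=[10,10,.1]); print(np.round(r.x,3),'res px',np.round(r.fun,1)); return r.x
# carrier, +x -> image down; y: +y carrier = image right? (x=-X, z up -> y=-Y = image right)
c=fit([(-65,-28,6),(-65,28,6),(65,28,6),(65,-28,6),(-44,0,20),(44,0,22)],
 [px(326,70),px(425,74),px(413,305),px(311,299),px(376,107),px(365,260)],[500,-20,3.1])
for z in(90,): print('post top',[(proj(m,(c[0],c[1],z))-[185,165])*4])
n=lambda u,v:px(u-480,v,402,138)
for hx,hy,z in((77,40,62),(82,45,72),(77,40,72)):
  for q in ([(568,55),(718,48),(750,335),(583,345)],[(540,45),(735,35),(770,345),(573,358)]):
    fit([(hx,hy,z),(hx,-hy,z),(-hx,-hy,z),(-hx,hy,z)],[n(*a) for a in q],[480,-330,0])
fit([(95,-62.5,62),(-95,-62.5,62)],[n(738,28),n(777,368)],[480,-330,0])
print('vial cap',ray(m,*px(48,236),54))
s=pickle.load(open('pics/scene0.pkl','rb'));print('scene cap',ray(s,233,252.5,54))
```

```text
[490.491  14.769   3.111] res px [ 0.2  0.1  0.2  0.4  0.  -0.1  0.3 -0.  -0.6 -0.6 -0.2  0.2]
post top [array([364.57782348, 158.81454056])]
[ 5.44504e+02 -3.44012e+02  6.00000e-02] res px [-0.   0.6 -0.3  1.  -1.7 -0.1  2.  -1.3]
[ 5.44291e+02 -3.43892e+02  8.30000e-02] res px [ 6.2  3.6 -5.4  3.9 -5.9 -3.   5.3 -4.1]
[ 5.42604e+02 -3.40957e+02  5.90000e-02] res px [-2.7 -2.1  2.  -1.8  1.1  2.4 -0.5  1.3]
[ 5.42374e+02 -3.40840e+02  8.10000e-02] res px [ 3.4  1.  -3.2  1.1 -3.1 -0.5  2.9 -1.4]
[ 5.42327e+02 -3.40986e+02  5.90000e-02] res px [-0.2  0.2 -0.1  0.6 -1.5  0.2  1.8 -1. ]
[ 5.42114e+02 -3.40867e+02  8.20000e-02] res px [ 6.   3.3 -5.3  3.6 -5.7 -2.7  5.1 -3.8]
[ 5.40382e+02 -3.35962e+02  7.70000e-02] res px [-0.1 -1.1  0.1  1.1]
vial cap [451.39279704 185.15449641  54.        ]
scene cap [452.59999443 183.57783787  54.        ]
```

Emit:
servo_tool(commands=[[30,35,0,0,0,-8.4,1],[30,35,0,0,0,-8.4,1],[30,35,0,0,0,0,1],[30,35,0,0,0,0,1],[30,35,0,0,0,0,1],[30,35,0,0,0,0,1],[30,35,0,0,0,0,1],[30,35,0,0,0,0,1],[30,35,0,0,0,0,1],[30,35,0,0,0,0,1],[0,40,0,0,0,0,1],[0,40,0,0,0,0,1]])

```text
time_s: 1.3
tool_pos: [475.1, -220.4, 404.0]
ee_rot: [-3.141, 0.001, -0.031]
force: [0.7, -0.6, -0.0]
grip_width: 1.002
grip_force: 0.0
```

Emit:
servo_tool(commands=[[-2,42,0,0,0,0,1],[-2,42,0,0,0,0,1],[-2,42,0,0,0,0,1],[-2,42,0,0,0,0,1],[-2,42,0,0,0,0,1],[-2,42,0,0,0,0,1],[-2,42,0,0,0,0,1],[-2,42,0,0,0,0,1],[-2,30,0,0,0,0,1],[0,0,0,0,0,0,1],[0,0,0,0,0,0,1]])

```text
time_s: 2.4
tool_pos: [456.6, 144.3, 404.4]
ee_rot: [3.141, 0.0, -0.03]
force: [0.3, -0.8, -0.8]
grip_width: 0.997
grip_force: 0.0
```

Run:
```python
from h import *
im,m=grab('wrist','w1'); print(np.round(m['cam_to_world'],3).tolist(),np.round(m['mtx'],1).tolist())
for p in ((452,184.5,54),(490.5,14.8,90),(534.5,13.4,6)): print(p,proj(m,p))
```

```text
[[-0.03, -0.95, -0.312, 537.257], [-1.0, 0.028, 0.009, 141.298], [-0.0, 0.312, -0.95, 373.128], [0.0, 0.0, 0.0, 1.0]] [[357.5, 0.0, 277.6], [0.0, 357.5, 211.2], [0.0, 0.0, 1.0]]
(452, 184.5, 54) [233.65353088 192.41692122]
(490.5, 14.8, 90) [439.47210173 151.11280127]
(534.5, 13.4, 6) [408.88818154  92.72490762]
```

View pics/w1.png

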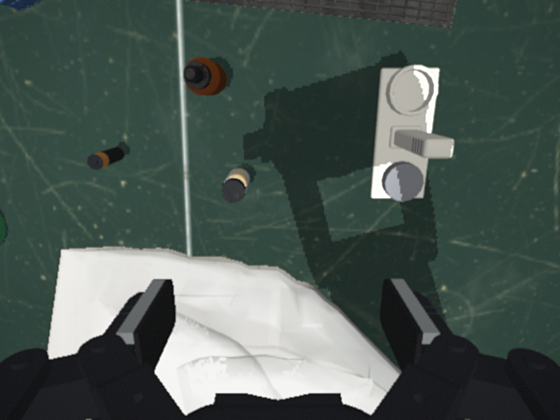

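The wrist view shows the cap at about (235,190), the post top near (439,148) and the pocket near (410,90). All three are within 2–3 px of prediction, so I'll go for the vial.

Emit:
servo_tool(commands=[[-1,20,-30,0,0,0,1],[-2,20,-40,0,0,0,1],[0,0,-40,0,0,0,1],[0,0,-35,0,0,0,1],[0,0,-25,0,0,0,1],[0,0,-20,0,0,0,1],[0,0,-11,0,0,0,1],[0,0,-10,0,0,0,1],[0,0,0,0,0,0,1],[0,0,0,0,0,0,1]], newtons=30)

```text
time_s: 3.45
tool_pos: [454.0, 183.8, 194.4]
ee_rot: [-3.141, -0.001, -0.032]
force: [0.1, 0.5, 1.2]
grip_width: 1.001
grip_force: 0.0
```

Emit:
servo_tool(commands=[[0,0,0,0,0,0,0.6],[0,0,0,0,0,0,0.4],[0,0,0,0,0,0,0.2],[0,0,0,0,0,0,0.1],[0,0,0,0,0,0,0.1],[0,0,0,0,0,0,0.1],[0,0,0,0,0,0,0.1],[0,0,0,0,0,0,0.1]], newtons=30)

```text
time_s: 4.25
tool_pos: [453.8, 184.0, 193.9]
ee_rot: [-3.141, -0.0, -0.031]
force: [-1.3, -0.8, 5.6]
grip_width: 0.258
grip_force: 29.5
```

Emit:
servo_tool(commands=[[0,0,20,0,0,0,0.1],[0,0,40,0,0,0,0.1],[0,0,40,0,0,0,0.1],[11,-24,20,0,0,0,0.1],[14,-29,0,0,0,0,0.1],[14,-29,0,0,0,0,0.1],[14,-29,0,0,0,0,0.1],[14,-29,0,0,0,0,0.1],[9,-20,0,0,0,0,0.1],[5,-10.5,0,0,0,0,0.1],[0,0,0,0,0,0,0.1],[0,0,0,0,0,0,0.1]])

```text
time_s: 5.45
tool_pos: [534.5, 14.0, 313.5]
ee_rot: [-3.141, 0.0, -0.031]
force: [-0.0, -0.0, -0.2]
grip_width: 0.261
grip_force: 29.5
```

Run:
```python
from h import *
im,m=grab('wrist','w2'); s=telemetry.get_state(); print(s['tool_pos'],s['ee_rot'],s['grip_width'])
x,y,z=s['tool_pos']
for p in ((x,y,z-139),(x,y,z-193),(490.5,14.8,90),(534.5,13.4,20),(534.5,13.4,6)): print(p,proj(m,p))
```

```text
[534.40157699  14.2590274  313.56470368] [-3.14136228e+00  3.02237190e-04 -3.09167113e-02] 0.2640669364841383
(np.float64(534.401576988021), np.float64(14.259027398478363), np.float64(174.56470367578186)) [275.47975482 332.38567626]
(np.float64(534.401576988021), np.float64(14.259027398478363), np.float64(120.56470367578186)) [276.17571876 263.94119875]
(490.5, 14.8, 90) [277.83679184 305.68716331]
(534.5, 13.4, 20) [277.89280108 204.55183713]
(534.5, 13.4, 6) [277.89336945 199.43267938]
```

View pics/w2.png

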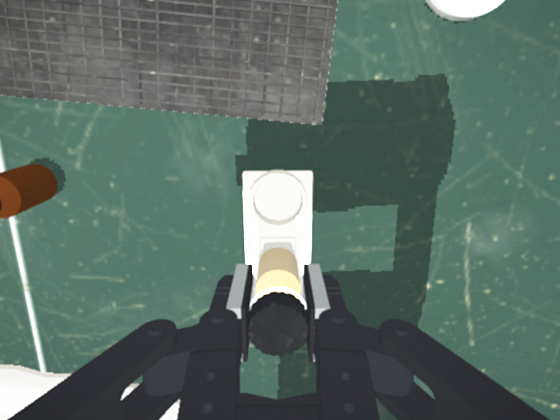

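The vial hangs upright between the pads, with its foot edge at about y=248 and its cap at about (278,324). The pocket ring sits at about (277,197), a few px from prediction, so I'll check that number before lowering.

Run:
```python
from h import *
m=pickle.load(open('pics/w2.pkl','rb')); im=cv2.imread('pics/w2.png').astype(int)
X,Y,a=490.5,14.8,3.111
def w(p): c,s=np.cos(a),np.sin(a); return (X+c*p[0]-s*p[1],Y+s*p[0]+c*p[1],p[2])
for p in ((-65,-28,6),(-65,28,6),(-65,0,6),(-67,0,20),(-21,0,20),(-65,0,0)): print(p,proj(m,w(p)))
g=im.mean(2); print('col278 rows165-255',g[165:256:1,278].astype(int).tolist())
print('row240',g[240,238:320].astype(int).tolist()); print('row175',g[175,238:320].astype(int).tolist())
for u,v,z in((278,171,6),(243,185,6),(313,185,6)): print(ray(m,u,v,z))
# vs w1
m1=pickle.load(open('pics/w1.pkl','rb'));g1=cv2.imread('pics/w1.png').mean(2)
for p in ((-65,-28,6),(-65,28,6),(65,28,6),(65,-28,6)): print(proj(m1,w(p)))
print([int(g1[r,388]) for r in range(60,80)])
```

```text
(-65, -28, 6) [242.20419549 173.82811336]
(-65, 28, 6) [313.42746601 173.78969771]
(-65, 0, 6) [277.81260641 173.80890728]
(-67, 0, 20) [277.80653402 175.15938568]
(-21, 0, 20) [277.83887082 232.49987463]
(-65, 0, 0) [277.81444495 172.21968455]
col278 rows165-255 [69, 67, 65, 74, 128, 192, 218, 223, 240, 253, 253, 251, 249, 250, 251, 251, 251, 251, 251, 251, 251, 251, 251, 251, 251, 251, 251, 251, 251, 251, 251, 251, 251, 251, 251, 251, 251, 251, 251, 251, 251, 251, 251, 251, 251, 251, 251, 251, 251, 251, 251, 251, 251, 251, 250, 236, 220, 216, 218, 222, 240, 252, 252, 250, 249, 250, 251, 251, 251, 251, 249, 240, 234, 244, 250, 251, 247, 225, 214, 213, 217, 213, 195, 179, 176, 177, 179, 180, 178, 179, 180]
row240 [104, 106, 105, 104, 99, 100, 241, 255, 255, 255, 255, 255, 255, 255, 255, 255, 255, 255, 255, 255, 255, 249, 243, 248, 250, 251, 251, 251, 251, 251, 251, 251, 251, 251, 251, 251, 251, 251, 251, 251, 251, 252, 251, 251, 251, 251, 251, 251, 251, 251, 251, 251, 251, 251, 251, 251, 247, 242, 248, 251, 251, 251, 251, 250, 250, 250, 255, 255, 255, 255, 255, 255, 255, 252, 124, 97, 101, 104, 105, 104, 104, 104]
row175 [70, 71, 65, 101, 196, 249, 253, 252, 251, 251, 251, 251, 251, 251, 251, 251, 251, 251, 251, 251, 252, 249, 238, 221, 213, 215, 220, 229, 235, 242, 250, 253, 253, 253, 253, 253, 253, 253, 253, 253, 253, 253, 252, 253, 253, 253, 253, 253, 252, 248, 239, 230, 222, 217, 214, 218, 234, 248, 251, 252, 251, 251, 251, 251, 251, 251, 251, 251, 251, 251, 251, 251, 253, 252, 222, 127, 68, 65, 68, 68, 70, 70]
[557.70560649  12.59508876   6.        ]
[547.29084174  40.72848457   6.        ]
[545.56126637 -14.8352046    6.        ]
[382.09366477  69.59235678]
[440.63385453  69.64787544]
[423.24096298 200.09071794]
[370.90815667 200.0448418 ]
[36, 38, 39, 37, 37, 34, 38, 70, 127, 171, 181, 180, 179, 180, 180, 180, 180, 182, 180, 179]
```

Three cameras agree to about 3 mm and the pocket leaves ±7.5 mm. I'll shift +2.5 in x and −1 in y, then lower the vial in.

Emit:
servo_tool(commands=[[2.5,-1,-20,0,0,0,0.1],[0,0,-30,0,0,0,0.1],[0,0,-25,0,0,0,0.1],[0,0,-15,0,0,0,0.1],[0,0,-10,0,0,0,0.1],[0,0,-5,0,0,0,0.1],[0,0,-4,0,0,0,0.1],[0,0,-2,0,0,0,0.1],[0,0,-1,0,0,0,0.1],[0,0,0,0,0,0,0.1],[0,0,0,0,0,0,0.1]])

```text
time_s: 6.6
tool_pos: [537.3, 12.5, 202.1]
ee_rot: [-3.142, -0.0, -0.031]
force: [0.1, -0.4, -1.0]
grip_width: 0.26
grip_force: 29.5
```

Emit:
servo_tool(commands=[[0,0,-1,0,0,0,0.1],[0,0,-1,0,0,0,0.1],[0,0,0,0,0,0,0.1],[0,0,0,0,0,0,0.1]])

```text
time_s: 7.0
tool_pos: [537.3, 12.5, 200.0]
ee_rot: [-3.142, -0.001, -0.031]
force: [0.9, 0.1, 3.3]
grip_width: 0.258
grip_force: 29.6
```

Emit:
servo_tool(commands=[[0,0,0,0,0,0,0.28],[0,0,0,0,0,0,0.32],[0,0,0,0,0,0,0.4],[0,0,0,0,0,0,0.5],[0,0,0,0,0,0,0.5],[0,0,15,0,0,0,0.5],[0,0,30,0,0,0,0.6],[0,0,40,0,0,0,0.8],[0,0,40,0,0,0,1],[0,0,20,0,0,0,1],[0,0,0,0,0,0,1],[0,0,0,0,0,0,1]])

```text
time_s: 8.2
tool_pos: [537.0, 12.5, 345.5]
ee_rot: [-3.142, -0.001, -0.031]
force: [-0.1, -0.9, -0.1]
grip_width: 0.999
grip_force: 0.0
```

Emit:
servo_tool(commands=[[-44,0,0,0,0,0,1],[-40,0,0,0,0,0,1],[0,0,0,0,0,0,1],[0,0,0,0,0,0,1]])

```text
time_s: 8.6
tool_pos: [452.7, 12.5, 344.4]
ee_rot: [-3.142, -0.0, -0.031]
force: [-0.3, 0.2, 0.4]
grip_width: 1.001
grip_force: 0.0
```

Run:
```python
from h import *
im,m=grab('wrist','w3'); s=telemetry.get_state(); print(s['tool_pos'],s['ee_rot'],s['grip_width'])
for n,p in dict(post=(490.5,14.8,90),vialcap=(534.5,13.4,60),ring=(534.5,13.4,20)).items(): print(n,proj(m,p))
c=im[:,:,::-1][60:410,100:460]; cv2.imwrite('pics/w3b.png',cv2.resize(c,(617,600)))
```

```text
[453.30048048  12.48033893 344.3931437 ] [ 3.14157535e+00  1.35421243e-04 -3.14376254e-02] 1.0025439041839872
post [271.31320098 165.91468564]
vialcap [271.75784418  92.57154748]
ring [272.58455197  92.78185556]
```

View pics/w3.png

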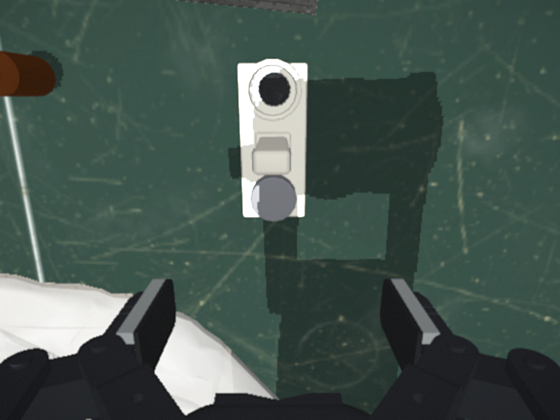

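The vial stands centred in its pocket, with the cap at (274,89) and the ring at (274,90). The post top at about (272,162) puts the carrier near x=492.

Emit:
servo_tool(commands=[[25,1,0,0,0,0,1],[14,1,0,0,0,0,1],[0,0,-30,0,0,0,1],[0,0,-35,0,0,0,1],[0,0,-25,0,0,0,1],[0,0,-14,0,0,0,1],[0,0,-9,0,0,0,1],[0,0,0,0,0,0,1],[0,0,0,0,0,0,1]], newtons=60)

```text
time_s: 9.55
tool_pos: [492.7, 14.5, 232.7]
ee_rot: [-3.142, -0.001, -0.031]
force: [0.1, 0.2, 0.4]
grip_width: 1.0
grip_force: 0.0
```

Emit:
servo_tool(commands=[[0,0,0,0,0,0,0.6],[0,0,0,0,0,0,0.45],[0,0,0,0,0,0,0.35],[0,0,0,0,0,0,0.3],[0,0,0,0,0,0,0.25],[0,0,0,0,0,0,0.1],[0,0,0,0,0,0,0.1],[0,0,0,0,0,0,0.1]], newtons=60)

```text
time_s: 10.35
tool_pos: [492.3, 14.5, 232.0]
ee_rot: [3.142, -0.0, -0.031]
force: [-2.3, 0.3, 5.5]
grip_width: 0.268
grip_force: 59.0
```

Emit:
servo_tool(commands=[[0,0,5,0,0,0,0.1],[0,0,12,0,0,0,0.1],[0,0,20,0,0,0,0.1],[0,0,25,0,0,0,0.1],[0,0,25,0,0,0,0.1],[0,0,18,0,0,0,0.1],[0,0,10,0,0,0,0.1],[0,0,0,0,0,0,0.1]])

```text
time_s: 11.15
tool_pos: [492.3, 14.5, 348.2]
ee_rot: [-3.141, -0.002, -0.031]
force: [0.0, -0.2, -1.7]
grip_width: 0.269
grip_force: 59.0
```

Emit:
servo_tool(commands=[[0,-5,0,0,0,0,0.1],[0,-12,0,0,0,0.5,0.1],[0,-20,0,0,0,0.8,0.1],[0,-25,0,0,0,0.8,0.1],[0,-28,0,0,0,0.8,0.1],[0,-28,0,0,0,0.8,0.1],[0,-28,0,0,0,0.8,0.1],[0,-24,0,0,0,0.8,0.1],[0,-17,0,0,0,0,0.1],[0,-9,0,0,0,0,0.1],[0,-4,0,0,0,0,0.1],[0,0,0,0,0,0,0.1]])

```text
time_s: 12.35
tool_pos: [492.2, -185.5, 346.2]
ee_rot: [-3.141, 0.001, 0.061]
force: [-0.2, 0.6, -1.0]
grip_width: 0.268
grip_force: 59.0
```

Run:
```python
from h import *
im,m=grab('wrist','w4'); s=telemetry.get_state(); print(s['tool_pos'],s['ee_rot'],s['grip_width'],s['force'])
X,Y,a=543,-342,.062
for hx,hy,z in((77,40,62),(77,40,72),(82,45,72),(95,62.5,62)):
  print(z,[np.round(proj(m,(X+np.cos(a)*p-np.sin(a)*q,Y+np.sin(a)*p+np.cos(a)*q,z))).tolist() for p,q in((hx,hy),(hx,-hy),(-hx,-hy),(-hx,hy))])
```

```text
[ 492.19694513 -185.18341866  346.3352895 ] [-3.14118048e+00  4.71156265e-04  6.11372746e-02] 0.27181431002366385 [ 0.52350576  0.38745396 -1.55322105]
62 [[463.0, 32.0], [589.0, 32.0], [535.0, 252.0], [431.0, 252.0]]
72 [[471.0, 29.0], [602.0, 29.0], [544.0, 258.0], [437.0, 258.0]]
72 [[465.0, 20.0], [613.0, 20.0], [549.0, 264.0], [429.0, 264.0]]
62 [[432.0, 0.0], [633.0, -0.0], [558.0, 273.0], [400.0, 273.0]]
```

View pics/w4.png

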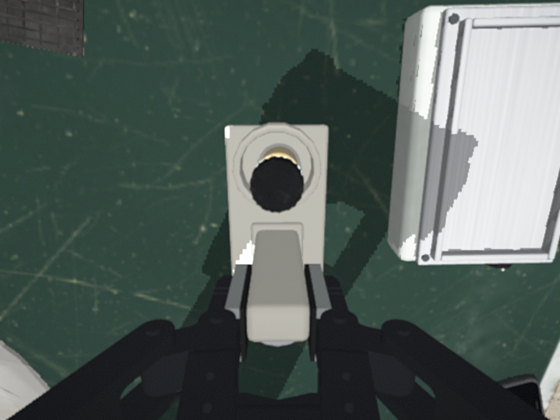

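The carrier hangs level with the vial standing in it. The left floor corners of the nest are at about (467,27) and (437,248). I'll use line profiles to compare them with the carrier in the same view.

Run:
```python
from h import *
m=pickle.load(open('pics/w4.pkl','rb')); g=cv2.imread('pics/w4.png').mean(2)
def ed(v,o,t=12):
    d=np.diff(v); return [(o+i,int(d[i])) for i in range(len(d)) if abs(d[i])>t]
print('row210',ed(g[208:213,380:559].mean(0),380)); print('row60',ed(g[58:63,400:559].mean(0),400))
print('col520',ed(g[0:285,518:523].mean(1),0));print('col545',ed(g[0:285,543:548].mean(1),0))
print('carrier row170..',ed(g[138:142,210:345].mean(0),210),'col240',ed(g[100:150,238:243].mean(1),100))
X,Y,a=543,-342,.062
P=lambda X,Y,a,p,q,z:np.round(proj(m,(X+np.cos(a)*p-np.sin(a)*q,Y+np.sin(a)*p+np.cos(a)*q,z)),1).tolist()
for q,z in((62.5,62),(45,72),(40,72),(40,62)): print('left edge y',q,z,[P(X,Y,a,p,q,z) for p in(-40,0,55)])
for p,z in((95,62),(82,72),(77,72),(77,62),(-77,62),(-77,72),(-82,72),(-95,62)): print('x',p,z,[P(X,Y,a,p,q,z) for q in (10,-20)])
for dx in(0,): print('carrier',[P(492.2,-185.3,.061,65,q,z) for q in(28,0,-28) for z in(114.3,120.3)])
```

```text
row210 [(388, 21), (389, 31), (419, -18), (420, -41), (421, -14), (422, 15), (423, 19), (424, 12), (434, -19), (435, -30), (440, 22), (441, 14), (446, 17), (447, 12), (448, 29), (449, 22), (548, -21), (549, -67), (550, -42), (557, 16)]
row60 [(400, 18), (401, 44), (402, 13), (415, 18), (416, 22), (417, 21), (418, 17), (419, 19), (433, -15), (434, -40), (435, -29), (436, -35), (437, -24), (439, 37), (440, 51), (441, 26), (453, -66), (454, -57), (458, 14), (459, 50), (460, 45), (461, 18)]
col520 [(1, 12), (2, 53), (3, 63), (4, 20), (5, -19), (6, 14), (7, 18), (16, -19), (17, 15), (18, 14), (23, -24), (24, -41), (25, -45), (26, 32), (27, 62), (28, 24), (247, -37), (248, -42), (249, -33), (252, 21), (253, 45), (254, 42), (261, -33), (262, -78), (263, -46)]
col545 [(1, 33), (2, 60), (3, 40), (15, -15), (22, -16), (23, -31), (24, -51), (25, -23), (26, 23), (27, 55), (28, 45), (224, -13), (252, 37), (253, 50), (254, 25), (259, 15), (261, -63), (262, -73), (263, -22)]
carrier row170.. [(223, 35), (224, 67), (225, 18), (326, -21), (327, -60), (328, -48)] col240 [(123, 19), (124, 45), (125, 40), (126, 14)]
left edge y 62.5 62 [[407.6, 206.7], [414.0, 152.7], [423.9, 69.0]]
left edge y 45 72 [[437.0, 210.9], [445.1, 154.9], [457.7, 67.9]]
left edge y 40 72 [[444.0, 210.9], [452.4, 154.9], [465.6, 67.9]]
left edge y 40 62 [[438.0, 206.7], [445.9, 152.6], [458.1, 69.0]]
x 95 62 [[516.3, -0.0], [564.5, -0.1]]
x 82 72 [[522.3, 20.1], [571.6, 20.1]]
x 77 72 [[520.5, 29.2], [569.6, 29.2]]
x 77 62 [[510.4, 31.9], [557.4, 31.9]]
x -77 62 [[470.2, 252.3], [509.0, 252.2]]
x -77 72 [[477.0, 257.9], [517.2, 257.9]]
x -82 72 [[475.9, 264.0], [515.8, 263.9]]
x -95 62 [[466.4, 273.1], [504.4, 273.1]]
carrier [[225.1, 123.8], [223.5, 124.7], [276.3, 123.8], [276.3, 124.7], [327.5, 123.8], [329.0, 124.7]]
```

The carrier is centred on the TCP, with edges matching within 1 px. In this view the nest is at about (545.5, −344), so the shift needed is about (+53, −159).

Emit:
servo_tool(commands=[[2,-5,0,0,0,0,0.1],[4,-12,0,0,0,0,0.1],[7,-20,0,0,0,0,0.1],[8,-24,0,0,0,0.2,0.1],[8,-25,0,0,0,0.2,0.1],[8,-25,0,0,0,0,0.1],[7,-21,0,0,0,0,0.1],[5,-15,0,0,0,0,0.1],[3,-8,0,0,0,0,0.1],[1,-3.5,0,0,0,0,0.1],[0,0,0,0,0,0,0.1]])

```text
time_s: 13.5
tool_pos: [545.3, -343.9, 346.6]
ee_rot: [-3.141, 0.0, 0.068]
force: [-0.3, -0.2, -2.5]
grip_width: 0.274
grip_force: 59.1
```

Emit:
servo_tool(commands=[[0,0,-5,0,0,0,0.1],[0,0,-10,0,0,0,0.1],[0,0,-8,0,0,0,0.1],[0,0,-4,0,0,0,0.1],[0,0,0,0,0,0,0.1],[0,0,0,0,0,0,0.1]])

```text
time_s: 14.1
tool_pos: [545.2, -344.0, 319.8]
ee_rot: [-3.142, -0.0, 0.068]
force: [0.2, -0.4, -1.8]
grip_width: 0.269
grip_force: 59.1
```

Run:
```python
from h import *
im,m=grab('wrist','w5'); s=telemetry.get_state(); print(s['tool_pos'],s['ee_rot'],s['grip_width'],s['force'])
X,Y,a=545.5,-344,.066
P=lambda p,q,z:np.round(proj(m,(X+np.cos(a)*p-np.sin(a)*q,Y+np.sin(a)*p+np.cos(a)*q,z)),0).tolist()
for hx,hy,z in((77,40,62),(77,40,72),(82,45,72),(65,28,s['tool_pos'][2]-226)): print(z,P(hx,hy,z),P(hx,-hy,z),P(0,hy,z),P(0,-hy,z))
```

```text
[ 545.24212912 -344.01265982  320.03744648] [ 3.14135424e+00 -2.99799639e-04  6.81201547e-02] 0.268280937724692 [ 0.49378996 -0.60954812 -1.7033769 ]
62 [211.0, 100.0] [343.0, 100.0] [217.0, 220.0] [336.0, 220.0]
72 [208.0, 100.0] [346.0, 100.0] [215.0, 225.0] [339.0, 225.0]
72 [199.0, 91.0] [355.0, 91.0] [207.0, 225.0] [346.0, 225.0]
94.03744648480023 [224.0, 125.0] [330.0, 125.0] [229.0, 238.0] [324.0, 238.0]
```

View pics/w5.png

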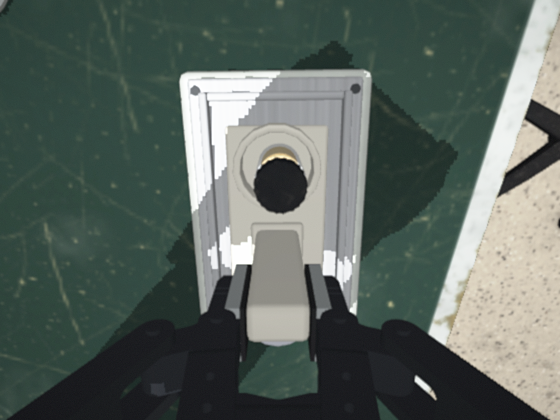

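The carrier, at columns 226–328, is centred inside the rim, at columns 207–344. The far rim edge at row ~98 matches prediction, so I'll lower it.

Emit:
servo_tool(commands=[[0,0,-4,0,0,0,0.1],[0,0,-7,0,0,0,0.1],[0,0,-6,0,0,0,0.1],[0,0,-4,0,0,0,0.1],[0,0,-2,0,0,0,0.1],[0,0,-1,0,0,0,0.1],[0,0,0,0,0,0,0.1],[0,0,0,0,0,0,0.1]])

```text
time_s: 14.95
tool_pos: [545.2, -344.1, 295.9]
ee_rot: [3.141, -0.0, 0.068]
force: [-0.6, -0.8, -2.8]
grip_width: 0.267
grip_force: 59.1
```

Emit:
servo_tool(commands=[[0,0,-1,0,0,0,0.1],[0,0,-0.7,0,0,0,0.1],[0,0,0,0,0,0,0.1],[0,0,0,0,0,0,0.1]])

```text
time_s: 15.35
tool_pos: [545.2, -344.0, 294.0]
ee_rot: [3.142, -0.0, 0.068]
force: [-0.2, 0.2, -1.5]
grip_width: 0.277
grip_force: 59.1
```

Emit:
servo_tool(commands=[[0,0,-0.6,0,0,0,0.1],[0,0,-0.6,0,0,0,0.1],[0,0,0,0,0,0,0.1],[0,0,0,0,0,0,0.1]])

```text
time_s: 15.75
tool_pos: [545.2, -344.0, 294.0]
ee_rot: [3.141, -0.0, 0.068]
force: [-4.7, 3.3, 9.3]
grip_width: 0.266
grip_force: 60.4
```

Contact at about 9 N, so the carrier is seated. I'll release and rise.

Emit:
servo_tool(commands=[[0,0,0.4,0,0,0,0.3],[0,0,0,0,0,0,0.36],[0,0,0,0,0,0,0.45],[0,0,0,0,0,0,0.6],[0,0,0,0,0,0,0.7],[0,0,10,0,0,0,0.8],[0,0,25,0,0,0,0.9],[0,0,35,0,0,0,1],[0,0,35,0,0,0,1],[-20,0,20,0,0,0,1],[-40,0,0,0,0,0,1],[0,0,0,0,0,0,1]])

```text
time_s: 16.95
tool_pos: [482.5, -343.9, 420.4]
ee_rot: [3.14, -0.001, 0.067]
force: [-0.0, -0.0, -0.4]
grip_width: 0.998
grip_force: 0.0
```

Run:
```python
from h import *
im,m=grab('wrist','w6'); s=telemetry.get_state(); print(s['tool_pos'],s['force'],s['grip_width'])
X,Y,a=545.2,-344,.068
P=lambda p,q,z:np.round(proj(m,(X+np.cos(a)*p-np.sin(a)*q,Y+np.sin(a)*p+np.cos(a)*q,z)),0).tolist()
print([P(p,q,68) for p,q in((65,28),(65,-28),(-65,-28),(-65,28))],'cap',P(44,0,122),'post',P(0,0,152))
```

```text
[ 483.78489583 -343.98252738  419.84748139] [0.32074092 0.014389   0.05762649] 0.9977809032194347
[[247.0, 34.0], [316.0, 34.0], [311.0, 189.0], [251.0, 189.0]] cap [282.0, 55.0] post [283.0, 124.0]
```

View pics/w6.png

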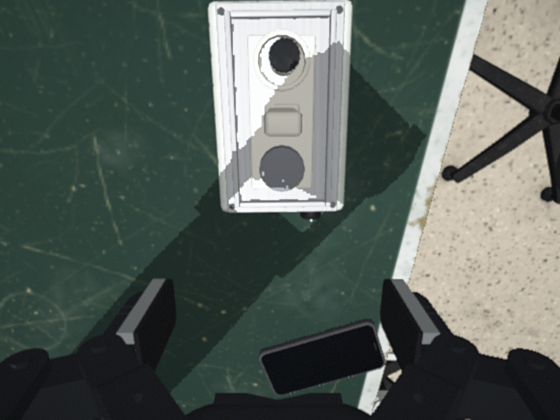

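The carrier lies flat and centred inside the rim, with its corners within a few px of prediction. The vial stands in the pocket with its cap at (285,54), and the gripper is clear, so I'm handing in.

```bash
python3 -c "
from workcell import ctrl
print(ctrl.sign_off())"
```

```text
the job is handed in; nothing more can be done
None
```

The job is handed in at about 17 s of the 53 s limit: in the last wrist picture the vial stands in the carrier's pocket and the carrier lies flat inside the shaker's rim; the sign-off returned no verdict.

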